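# Weigh a turned box on the beam scale

## Task

Weigh the finished lidded wooden box on the beam scale: stand it upright on the scale's pan, setting it down without dropping it, and let go of it; then slide the poise along the beam until the beam hangs level on its own. Leave the other things on the bench where they are.

Things in the scene. Friction and masses are not known exactly. Their poses are not given: they have to be found in the camera images.
- box: The load: a small round lidded box of turned wood with a knob on its lid, standing upright. 71 mm high; the body is 59 mm across up to 36 mm, the lid 56 mm across from 37 to 56 mm, the knob 14 mm across from 56 to 70 mm. The lid is fixed. Origin at the centre of its underside, z up. Its weight differs from run to run: 0.14 to 0.26 kg.
- scale: Beam scale, fixed: wooden base board 85x385x18 mm (y -228 to +157 mm); two dark steel cheeks (30 mm along the board, 48 over the bosses, 108 high) carry the pivot; a steel gate (131 high, 38 wide) 208 mm from the pivot at the -y end, in which the pointer swings, white teeth marking level. Origin on the bench under the pivot; the beam runs along the scale's y, pan on +y, poise on -y.
- pivot (a point): The beam's pivot, 95 mm above the bench.
- pan_floor (a point): Centre of the pan's inner floor, 120 mm from the pivot towards the scale's +y, 5 mm above the pivot when level. The pan is a round aluminium dish fixed to the beam, 98 mm across outside, at least 84 mm inside at the floor, its rim 6 mm above the floor. It tilts and sinks with the beam.
- poise_top (a point): Centre of the top of the round steel post (16 mm thick) standing on the poise. The post's top is 63 mm over the beam's axis; the poise is a dark steel block 31 x 30 x 36 mm that rides round the beam, its top 18 mm above the beam's axis. Push or pinch the post to slide the poise.
- pointer_tip (a point): Tip of the pointer at the poise end of the beam, 214 mm from the pivot, at the pivot's height (95 mm) when the beam is level.
- beam (a joint): Tilt of the beam, rad: 0 level, positive when the poise end is down and the pan up; stops at -0.12 and +0.12. Between the stops it comes to rest within about 1 s at an angle in proportion to the imbalance, about 0.005 rad per mm that the poise is off balance. A hand on the poise or pan falsifies it; the light pan sinks to its stop under the box.
- poise (a joint): Position of the poise on the beam, m: 0 at the inner end (35 mm from the pivot), growing away from the pivot to 0.135 at the outer end. The poise weighs 0.3 kg, slides with about 0.8 N of friction and stays where it is left. It starts near the inner end; the box balances somewhere between 0.055 and 0.13, according to its weight.
- roll: Bystander: roll of cloth abrasive lying flat, 61 mm across, 26 mm high. Origin at the centre of its underside.
- ring_plate: Bystander: flat steel faceplate ring with six holes, 84 mm across, 10 mm high. Origin at the centre of its underside.
- old_finial: Bystander: dark turned wooden finial lying on the bench, about 60 x 91 x 25 mm. Origin at the centre of its underside.
Things that resemble listed ones, but are neither listed nor needed, are in the scene too. What is shaped like the box but green or purple is not meant.

How it is judged:
On the way:
1. the box stands on the pan, let go, with the poise still near the inner end of the beam (below 0.035 m) (horizontal distance between box and pan_floor below 0.025 m and distance between box and pan_floor below 0.03 m and contact force between box and scale above 0.5 N and contact force between the fingers and box below 0.1 N and angle between box's own z axis and vertical below 0.25 rad and value of joint poise below 0.035 m), for 0.3 s.
At the end, for the whole second after the job is handed in: The box stands upright (within 0.15 rad) on the pan, its centre within 25 mm of the pan's centre, and the beam is at rest (under 0.05 rad/s) within 0.03 rad of level, held by nothing but the poise (value of joint beam between -0.03 and 0.03 rad and velocity of joint beam between -0.05 and 0.05 rad/s and horizontal distance between box and pan_floor below 0.025 m and distance between box and pan_floor below 0.03 m and contact force between box and scale above 0.5 N and angle between box's own z axis and vertical below 0.15 rad); the robot touches nothing.
It fails at once if the box is dropped on the pan or pressed hard on it (contact over 25 N, or the pan struck down faster than 2.5 rad/s) (contact force between box and scale above 25 N or velocity of joint beam below -2.5 rad/s).
It fails at once if the box is tipped over (angle between box's own z axis and vertical above 0.8 rad).
It fails at once if a bystander is moved more than 30 mm (distance of any of roll, ring_plate, old_finial from where it was at the start of the episode above 0.03 m).
It also fails if it takes over 72 s, if anything falls off the work surface, if the arm or the gripper's body presses on something with over 40 N, if the wrist force passes 120 N, or if a joint passes its speed limit or range.

## Robot

A 6-joint arm with a two-finger parallel gripper is mounted at the origin on a cart in front of the work surface, level with it; the furniture and walls round the work are solid. World frame = base frame: x ahead of the robot, y to its left, z up, the work surface at z = 0. Lengths are in m, angles in rad, forces in N, time in s.
With the tool pointing down it reaches from about 0.275 to 0.975 m from the base axis. Payload 8.4 kg.
Tool frame: the origin (TCP) lies on the centre line of the jaws, within the pads' length; the fingertips stand 17 mm ahead of it and the grasp point (between the pads) lies 2 mm behind it (robot.tips_ahead is the distance from the TCP to the fingertips, in m); z points along the fingers, y is the line along which they close (so a half turn about z gives the same grasp; the last joint's range is limited). The gripper opens to 92 mm and grips with 3 to 60 N. Pads are 20 mm wide; open, the fingers measure 128 mm over their backs; the gripper's body (75 mm by 189 mm) begins 69 mm behind the grasp point.
Start: joints at [-1.21, 0.353, 1.633, -0, 1.155, -0.002], TCP at [0.222, -0.584, 0.232] pointing down, gripper open.
Joint ranges: [-2.63, 2.63], [-0.92, 2.1], [0.06, 2.66], [-1.3, 4.44], [0, 2.69], [-3.02, 3.02]. Speed limits (rad/s): [2.22, 2.22, 2.79, 3.14, 3.14, 3.14].

## Interface

Orientations are given as [roll, pitch, yaw] about the fixed x, y, z axes, in that order (R = Rz(yaw) Ry(pitch) Rx(roll)).
In Python, from station import robot, cams, ticket, spotter gives the robot as it stands. The module is installed in compiled form; this text tells all that it offers.
- The arm moves only by the tool move_arm, never from a script. Its argument "deltas" is a list of rows, each an object with "angular": the turn, a rotation vector about the tool's x, y, z in units of 10 degrees (1.0 is 10 degrees), a list of three; "dp": the shift along the tool's x, y, z in units of 60 mm (1.0 is 60 mm), a list of three; "fingers": the finger opening in mm, from 0 to 91.9. In form: [{"angular": [rx, ry, rz], "dp": [dx, dy, dz], "fingers": fingers}, ...]. A call has exactly 8 rows; each row shifts and turns the commanded pose from where the row before left it, along the tool's axes as they then stand; what a row does not reach is not made up. A row lasts 1/8 s, in which the tool goes at most 62.5 mm and 10.7 degrees, less where a joint would pass 70% of its speed; a pose out of reach is approached as far as the arm can. A call is refused whole if a number of a shift passes 1 or a number of a turn 1, either way. A call with a gripper value outside its range is refused whole. The fingers move at their own pace and stop on an object; the grip force is fixed at half the most. Time passes only in rows, so rows that do not move let the fingers close, or fill a call up. It gives the time, the measured TCP pose, the force, the opening and the grip force at its end, in the units of the state.
- robot.get_obs(): the state, without advancing time (a new reading comes with each control period).
- cams.capture(name): name is "scene" or "side" or "wrist"; returns a dict with "image" (420x560x3 uint8, red, green, blue), "mtx" (3x3 intrinsics, pixels), "world_to_cam" (4x4, takes a point from world to camera coordinates); the wrist camera has in their place "hand_eye" (4x4, takes a point from camera to tool coordinates, whose origin is the TCP and whose axes are the flange's). Camera axes: x right, y down, z forward; pixel columns grow to the right and rows downward; lengths in m; the calibration is good to about 2 mm. A picture is of the moment at which its call begins: read the wrist's pose just before it. There is no depth.
- ticket.finish_job(): hands the job in; it is judged then, once.
Trained networks look in a picture, given as the dict that the camera call returned (one of the last four; its "shot" number tells which), for a name from the list of things; names that differ only in an ending like _2 or _b are one class to them, and where a whole thing is asked for, a point or a joint stands for the part that bears it (a point fixed in the world has none). Each returns a list of dicts, best first, with "confidence" (0 to 1); they miss things now and then, are a little off and sometimes report something else, mostly with a low value. They report only what shows in the picture. A call takes as long as a camera call. They do not tell look-alikes from the thing itself.
- spotter.look_for(picture, query): "bbox" ([left, top, width, height] in pixels, round what is visible of it).
- spotter.masks_of(picture, query): "pixels" (420x560 bool, what is visible of it) and "bbox" ([left, top, width, height] in pixels, round what is visible of it).
- spotter.place_of(picture, query): "point" ([column, row] in pixels: a listed point, or the origin of a listed thing).
The state is a dict: "time": time; "joint_pos": joint angles; "qvel": joint speeds; "tau": joint torques, N m; "tool_pos": TCP position; "tcp_rot": TCP orientation; "wrist_force": force on the tool from outside, world axes, zero at the start; "moment": the same for the moment, N m; "gripper_width": finger opening in m; "gripper_force": force on a finger pad.
Only numpy, scipy, OpenCV 4.12 (cv2) and the standard library are available. Lean on these libraries where they do the work, as an engineer would, in place of code of your own. Each camera call takes 0.05 s, during which the arm holds its last target. There are 200 camera calls.

## Working session

There is one attempt and no reset: what is moved stays moved. The work goes in short steps, Python scripts to look and compute and a tool call to move; the robot and the scene stay as the last step left them, time stands still between calls to the robot, and variables do not carry over. Pictures are saved under pics/ and viewed, at most 10 in all, crops included, and the job is handed in when it is done.

Besides the shell and the picture viewer there is one more tool, called as name([rows], argument=value, ...), one row to a line, values as JSON. move_arm: Moves the arm, as the interface text tells. Its arguments: {"type":"object","properties":{"deltas":{"type":"array","items":{"type":"object","properties":{"angular":{"type":"array","items":{"type":"number"}},"dp":{"type":"array","items":{"type":"number"}},"fingers":{"type":"number"}}}}},"required":["deltas"]}

```bash
mkdir -p pics; cat > h.py <<'E'
from station import robot,cams,ticket,spotter
import numpy as np,cv2
from scipy.optimize import least_squares
from scipy.spatial.transform import Rotation as R
def proj(c,P):
    P=np.atleast_2d(P);q=(c["world_to_cam"]@np.c_[P,np.ones(len(P))].T)[:3]
    u=c["mtx"]@q;return (u[:2]/u[2]).T
def ray(c,p):
    T=c["world_to_cam"];d=T[:3,:3].T@np.linalg.solve(c["mtx"],[p[0],p[1],1]);o=-T[:3,:3].T@T[:3,3];return o,d/np.linalg.norm(d)
def at_z(c,p,z):
    o,d=ray(c,p);return o+d*(z-o[2])/d[2]
def tri(rs):
    A=0;b=0
    for o,d in rs:
        M=np.eye(3)-np.outer(d,d);A=A+M;b=b+M@o
    return np.linalg.solve(A,b)
def save(c,n):cv2.imwrite("pics/"+n,c["image"][:,:,::-1])
E
python3 - <<'E'
from h import *
np.set_printoptions(precision=3,suppress=True)
print(robot.get_obs())
a=cams.capture("scene");b=cams.capture("side")
im=np.hstack([a["image"],b["image"]]);save(a,"a.png");save(b,"b.png")
for n in ["box","pivot","pan_floor","poise_top","pointer_tip","scale","roll","ring_plate","old_finial"]:
    for k,c in (("scene",a),("side",b)):
        for d in spotter.place_of(c,n)[:4]: print(n,k,np.round(d["point"]),round(d["confidence"],2),at_z(c,d["point"],{"pivot":.095,"pan_floor":.1,"poise_top":.158,"pointer_tip":.095}.get(n,0)))
E
```

```text
{'time': 0.0, 'joint_pos': array([-1.21 ,  0.354,  1.634, -0.   ,  1.155, -0.002]), 'qvel': array([-0.   , -0.001,  0.003,  0.001,  0.   , -0.   ]), 'tau': array([  0.003, -59.384, -33.422,   0.07 ,   0.023,  -0.   ]), 'tool_pos': array([ 0.222, -0.584,  0.231]), 'tcp_rot': array([-3.14 ,  0.   ,  0.363]), 'wrist_force': array([ 0.578,  0.526, -0.546]), 'moment': array([-0.003, -0.005,  0.042]), 'gripper_force': 0.0, 'gripper_width': 0.09222161476057317}
box scene [242. 254.] 0.95 [0.373 0.123 0.   ]
box scene [282. 256.] 0.9 [0.445 0.028 0.   ]
box scene [269. 236.] 0.9 [ 0.488  0.125 -0.   ]
box scene [275. 280.] 0.71 [ 0.358 -0.031 -0.   ]
box side [361. 232.] 0.77 [ 0.322 -0.125  0.   ]
box side [299. 252.] 0.7 [0.45  0.028 0.   ]
box side [269. 270.] 0.68 [0.493 0.13  0.   ]
box side [316. 276.] 0.68 [0.382 0.112 0.   ]
pivot scene [332. 205.] 0.75 [ 0.639 -0.001  0.095]
pivot scene [334. 231.] 0.62 [ 0.544 -0.086  0.095]
pivot scene [387. 242.] 0.49 [ 0.602 -0.224  0.095]
pivot scene [300. 193.] 0.26 [0.624 0.117 0.095]
pivot side [244. 200.] 0.64 [ 0.623 -0.022  0.095]
pan_flo
[... 156 characters left out ...]
ise_top side [251. 175.] 0.52 [ 0.615 -0.054  0.158]
pointer_tip scene [389. 239.] 0.82 [ 0.618 -0.222  0.095]
pointer_tip scene [343. 195.] 0.41 [0.702 0.009 0.095]
pointer_tip side [276. 170.] 0.61 [ 0.618 -0.25   0.095]
pointer_tip side [328. 202.] 0.28 [ 0.41  -0.088  0.095]
scale scene [330. 231.] 0.66 [ 0.63  -0.001 -0.   ]
scale side [245. 231.] 0.61 [ 0.624 -0.019  0.   ]
roll scene [332. 233.] 0.73 [ 0.627 -0.013 -0.   ]
roll scene [325. 276.] 0.7 [ 0.463 -0.123  0.   ]
roll side [309. 220.] 0.56 [ 0.477 -0.139  0.   ]
ring_plate scene [364. 303.] 0.89 [ 0.455 -0.265  0.   ]
old_finial scene [237. 189.] 0.46 [ 0.6    0.399 -0.   ]
old_finial side [178. 325.] 0.79 [0.597 0.369 0.   ]
```

View pics/a.png

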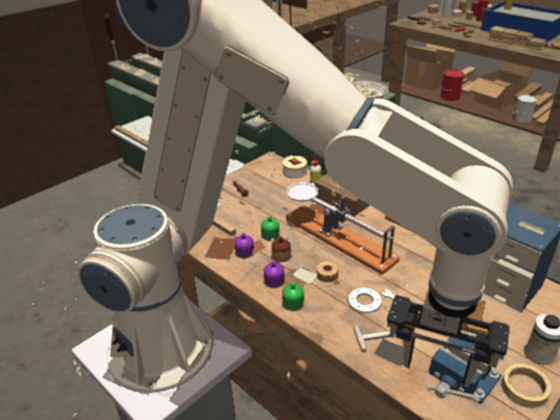

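View pics/b.png

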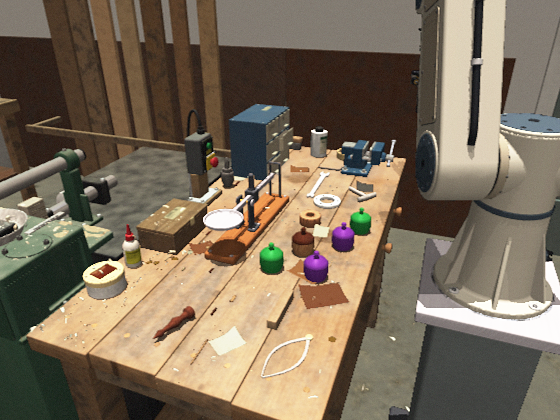

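The pictures show the brown box at scene (282,250) and side (302,243), with green and purple look-alikes around it. The scale is behind them, with its beam along world y. The pan is at scene (301,192), side (223,219).

```bash
cat >> h.py <<'E'
def plan(target,yaw,n,f,rotn=None):
    o=robot.get_obs();p=np.array(o["tool_pos"]);r=R.from_euler("xyz",o["tcp_rot"])
    g=R.from_euler("xyz",[np.pi,0,yaw]);rv=(r.inv()*g).as_rotvec();rotn=rotn or n
    for i in range(n):
        w=rv/rotn if i<rotn else rv*0
        dp=r.inv().apply((np.array(target)-p)/n)/.06
        r=r*R.from_rotvec(w)
        print(f"ang {np.round(np.degrees(w)/10,3)} dp {np.round(dp,3)} |{np.linalg.norm(dp):.2f}| f{f}")
E
python3 - <<'E'
from h import *
plan([.435,.02,.27],1.571,16,91,8)
E
```

```text
ang [-0.     0.    -0.865] dp [ 0.431 -0.51  -0.04 ] |0.67| f91
ang [-0.     0.    -0.865] dp [ 0.503 -0.439 -0.04 ] |0.67| f91
ang [-0.     0.    -0.865] dp [ 0.563 -0.358 -0.04 ] |0.67| f91
ang [-0.     0.    -0.865] dp [ 0.611 -0.27  -0.04 ] |0.67| f91
ang [-0.     0.    -0.865] dp [ 0.644 -0.175 -0.04 ] |0.67| f91
ang [-0.     0.    -0.865] dp [ 0.663 -0.076 -0.04 ] |0.67| f91
ang [-0.     0.    -0.865] dp [ 0.667  0.025 -0.04 ] |0.67| f91
ang [-0.     0.    -0.865] dp [ 0.656  0.125 -0.04 ] |0.67| f91
ang [-0.  0. -0.] dp [ 0.629  0.222 -0.04 ] |0.67| f91
ang [-0.  0. -0.] dp [ 0.629  0.222 -0.04 ] |0.67| f91
ang [-0.  0. -0.] dp [ 0.629  0.222 -0.04 ] |0.67| f91
ang [-0.  0. -0.] dp [ 0.629  0.222 -0.04 ] |0.67| f91
ang [-0.  0. -0.] dp [ 0.629  0.222 -0.04 ] |0.67| f91
ang [-0.  0. -0.] dp [ 0.629  0.222 -0.04 ] |0.67| f91
ang [-0.  0. -0.] dp [ 0.629  0.222 -0.04 ] |0.67| f91
ang [-0.  0. -0.] dp [ 0.629  0.222 -0.04 ] |0.67| f91
```

move_arm([
  {"angular":[0,0,-0.86],"dp":[0.43,-0.51,-0.04],"fingers":91},
  {"angular":[0,0,-0.86],"dp":[0.5,-0.44,-0.04],"fingers":91},
  {"angular":[0,0,-0.86],"dp":[0.56,-0.36,-0.04],"fingers":91},
  {"angular":[0,0,-0.86],"dp":[0.61,-0.27,-0.04],"fingers":91},
  {"angular":[0,0,-0.86],"dp":[0.64,-0.18,-0.04],"fingers":91},
  {"angular":[0,0,-0.86],"dp":[0.66,-0.08,-0.04],"fingers":91},
  {"angular":[0,0,-0.86],"dp":[0.67,0.02,-0.04],"fingers":91},
  {"angular":[0,0,-0.86],"dp":[0.66,0.12,-0.04],"fingers":91},
])

```text
time: 2.0
tool_pos: [0.328, -0.281, 0.2511]
tcp_rot: [3.141, 0.0, 1.568]
wrist_force: [-0.5, -0.5, -0.6]
gripper_width: 0.0912
gripper_force: 0.0
```

move_arm([
  {"angular":[0,0,0],"dp":[0.63,0.22,-0.04],"fingers":91},
  {"angular":[0,0,0],"dp":[0.63,0.22,-0.04],"fingers":91},
  {"angular":[0,0,0],"dp":[0.63,0.22,-0.04],"fingers":91},
  {"angular":[0,0,0],"dp":[0.63,0.22,-0.04],"fingers":91},
  {"angular":[0,0,0],"dp":[0.63,0.22,-0.04],"fingers":91},
  {"angular":[0,0,0],"dp":[0.63,0.22,-0.04],"fingers":91},
  {"angular":[0,0,0],"dp":[0.63,0.22,-0.04],"fingers":91},
  {"angular":[0,0,0],"dp":[0.0,0,0],"fingers":91},
])

```text
time: 3.0
tool_pos: [0.4227, -0.0163, 0.2679]
tcp_rot: [3.141, -0.0, 1.567]
wrist_force: [-0.1, -1.0, -0.3]
gripper_width: 0.0907
gripper_force: 0.0
```

```bash
cat >> h.py <<'E'
def wrist():
    o=robot.get_obs();c=cams.capture("wrist");T=np.eye(4);T[:3,:3]=R.from_euler("xyz",o["tcp_rot"]).as_matrix();T[:3,3]=o["tool_pos"]
    c["world_to_cam"]=np.linalg.inv(T@c["hand_eye"]);return c
E
python3 - <<'E'
from h import *
np.set_printoptions(precision=3,suppress=True)
o=robot.get_obs();print(o["time"],o["tool_pos"],o["tcp_rot"])
w=wrist();a=cams.capture("scene");b=cams.capture("side");save(w,"w.png")
for n in ["box","pivot","pan_floor","poise_top","pointer_tip","scale"]:
    for k,c in (("wrist",w),("scene",a),("side",b)):
        for d in spotter.place_of(c,n)[:4]: print(n,k,np.round(d["point"]),round(d["confidence"],2),at_z(c,d["point"],{"pivot":.095,"pan_floor":.1,"poise_top":.158,"pointer_tip":.095}.get(n,0)))
E
```

```text
3.0 [ 0.423 -0.016  0.268] [ 3.141 -0.     1.567]
box wrist [330.  80.] 0.79 [0.491 0.117 0.   ]
box wrist [211. 262.] 0.79 [ 0.324 -0.133  0.   ]
box wrist [222. 198.] 0.76 [ 0.347 -0.036  0.   ]
box wrist [242.  81.] 0.74 [0.38  0.116 0.   ]
box scene [273. 278.] 0.83 [ 0.36  -0.022  0.   ]
box scene [270. 235.] 0.73 [0.49  0.124 0.   ]
box scene [292. 301.] 0.72 [ 0.331 -0.121  0.   ]
box scene [247. 252.] 0.63 [0.389 0.119 0.   ]
box side [360. 230.] 0.91 [ 0.326 -0.137  0.   ]
box side [314. 276.] 0.81 [0.385 0.114 0.   ]
box side [303. 249.] 0.73 [0.447 0.011 0.   ]
box side [271. 271.] 0.6 [0.489 0.131 0.   ]
pivot wrist [454. 196.] 0.69 [ 0.616 -0.013  0.095]
pivot scene [332. 210.] 0.59 [ 0.619 -0.017  0.095]
pivot side [243. 202.] 0.59 [ 0.622 -0.01   0.095]
pan_floor wrist [482.  78.] 0.83 [0.621 0.105 0.1  ]
pan_floor scene [300. 192.] 0.77 [0.622 0.115 0.1  ]
pan_floor side [223. 223.] 0.96 [0.617 0.115 0.1  ]
pan_floor side [180. 327.] 0.46 [0.52  0.463 0.1  ]
pan_floor side [273. 168.] 0.17 [ 0.629 -0.247  0.1  ]
poise_top wrist [482. 258.] 0.79 [ 0.613 -0.057  0.158]
poise_top scene [343. 196.] 0.73 [ 0.622 -0.053  0.158]
poise_top scene [332. 233.] 0.43 [ 0.468 -0.14   0.158]
poise_top side [250. 174.] 0.51 [ 0.619 -0.058  0.158]
pointer_tip wrist [483. 258.] 0.31 [ 0.661 -0.085  0.095]
pointer_tip scene [391. 242.] 0.7 [ 0.608 -0.233  0.095]
pointer_tip side [274. 168.] 0.77 [ 0.632 -0.264  0.095]
scale wrist [418. 182.] 0.81 [ 0.619 -0.015  0.   ]
scale scene [329. 232.] 0.67 [ 0.625 -0.001 -0.   ]
scale side [245. 233.] 0.79 [ 0.622 -0.012  0.   ]
```

View pics/w.png

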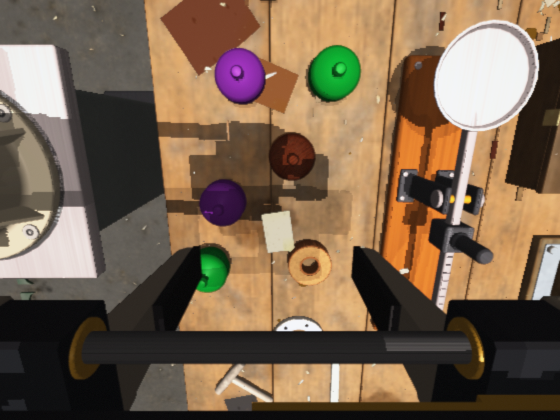

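The wrist view shows the brown box at (292,157) with its knob at (292,158). The pan is at (486,75), the pivot at (452,196) and the poise post at (480,250).

```bash
python3 - <<'E'
from h import *
np.set_printoptions(precision=4,suppress=True)
w=wrist();a=cams.capture("scene");b=cams.capture("side")
def sil(c,f,lo,hi):  # bbox of projected box model
    pts=[]
    for r,z in ((.0295,0),(.0295,.036),(.028,.056),(.007,.07)):
        t=np.linspace(0,6.283,40);pts.append(np.c_[f[0]+r*np.cos(t),f[1]+r*np.sin(t),0*t+z])
    q=proj(c,np.vstack(pts));return np.r_[q.min(0),q.max(0)]
for k,c,g in (("w",w,[.447,.028]),("a",a,[.447,.028]),("b",b,[.447,.02])):
    print(k,"pred",sil(c,g,0,0))
    for d in spotter.masks_of(c,"box")[:6]:
        x,y,ww,h=d["bbox"];m=d["pixels"];col=np.median(c["image"][m],0)
        if col[0]<col[1]*1.2 or col[2]>col[0]*.8: continue
        bb=np.array([x,y,x+ww,y+h])
        s=least_squares(lambda f:sil(c,f,0,0)-bb,g)
        print(k,bb,col,round(d["confidence"],2),s.x,s.fun)
# pan: white blob in wrist
m=cv2.inRange(w["image"][20:140,420:545],(130,130,130),(255,255,255))
n,l,st,ce=cv2.connectedComponentsWithStats(m);i=1+st[1:,4].argmax()
e=cv2.fitEllipse(cv2.convexHull(np.argwhere(l==i)[:,::-1].astype(np.int32)))
print(e,at_z(w,np.array(e[0])+[420,20],.106))
print([at_z(w,p,.095) for p in ((452,196),)])
E
```

```text
w pred [272.6423 127.4075 321.5882 177.7016]
w [271.1 133.8 314.1 179.1] [58. 27. 16.] 0.58 [0.4415 0.0232] [-2.8386 -2.6057  2.6993  2.5944]
a pred [271.645  234.7172 292.1631 262.1916]
a [271.3 238.1 292.9 259.7] [86. 56. 39.] 0.56 [0.4462 0.0265] [ 0.5275 -3.0521 -0.5396  2.8494]
b pred [289.9742 225.5739 313.2806 256.8687]
b [288.6 225.1 313.5 256.7] [100.  58.  38.] 0.74 [0.4488 0.0192] [ 0.8227  0.2158 -0.8065 -0.1232]
((66.8850326538086, 54.248939514160156), (97.6447525024414, 126.81352233886719), 26.678035736083984) [0.621 0.105 0.106]
[array([ 0.6123, -0.0148,  0.095 ])]
```

move_arm([
  {"angular":[0,0,0],"dp":[0.16,0.09,0.4],"fingers":91.5},
  {"angular":[0,0,0],"dp":[0.16,0.09,0.4],"fingers":91.5},
  {"angular":[0,0,0],"dp":[0.16,0.09,0.4],"fingers":91.5},
  {"angular":[0,0,0],"dp":[0.17,0.1,0.4],"fingers":91.5},
  {"angular":[0,0,0],"dp":[0,0,0.4],"fingers":91.5},
  {"angular":[0,0,0],"dp":[0,0,0],"fingers":91.5},
  {"angular":[0,0,0],"dp":[0,0,0],"fingers":91.5},
  {"angular":[0,0,0],"dp":[0,0,0],"fingers":91.5},
])

```text
time: 5.35
tool_pos: [0.4452, 0.0206, 0.1486]
tcp_rot: [3.14, -0.0, 1.563]
wrist_force: [-0.0, 0.2, 0.6]
gripper_width: 0.0915
gripper_force: 0.0
```

```bash
python3 - <<'E'
from h import *
np.set_printoptions(precision=4,suppress=True)
w=wrist();b=cams.capture("side");save(w,"w2.png")
print(robot.get_obs()["tool_pos"])
for k,c in (("w",w),("b",b)):
  for d in spotter.place_of(c,"box")[:5]: print(k,d["point"],d["confidence"],at_z(c,d["point"],0))
  for d in spotter.masks_of(c,"box")[:5]:
    print(k,d["bbox"],np.median(c["image"][d["pixels"]],0),d["confidence"],at_z(c,np.argwhere(d["pixels"]).mean(0)[::-1],.045))
E
```

```text
[0.445  0.0206 0.1484]
w [325.6, 105.2] 0.97 [0.4916 0.1166 0.    ]
w [171.9, 337.1] 0.8 [ 0.3233 -0.1349  0.    ]
w [186.2, 256.5] 0.72 [ 0.3488 -0.0342  0.    ]
w [270.8, 203.4] 0.66 [0.4396 0.0232 0.    ]
w [207.9, 104.9] 0.57 [0.3825 0.1177 0.    ]
w [295.8, 59.0, 77.7, 77.6] [ 17. 184.  54.] 0.89 [0.4888 0.1197 0.045 ]
w [147.4, 238.9, 66.7, 60.8] [53. 20. 61.] 0.88 [ 0.3626 -0.0164  0.045 ]
w [144.1, 320.2, 47.4, 70.1] [ 17. 176.  53.] 0.88 [ 0.3321 -0.1372  0.045 ]
w [240.2, 175.7, 62.8, 66.7] [41. 19. 13.] 0.66 [0.4418 0.0288 0.045 ]
w [159.3, 65.2, 79.8, 79.7] [158.  52. 187.] 0.64 [0.3835 0.1174 0.045 ]
b [302.2, 249.7] 0.92 [0.4462 0.0158 0.    ]
b [345.1, 248.7] 0.85 [ 0.3431 -0.0269  0.    ]
b [314.7, 275.4] 0.6 [0.3844 0.1118 0.    ]
b [358.6, 231.8] 0.58 [ 0.3274 -0.1244  0.    ]
b [271.2, 272.6] 0.55 [0.485  0.1368 0.    ]
b [332.9, 226.9, 21.7, 23.0] [67. 28. 82.] 0.93 [ 0.3491 -0.0079  0.045 ]
b [304.4, 250.8, 21.5, 30.1] [110.   46.  104.5] 0.8 [0.3765 0.1414 0.045 ]
b [257.8, 248.3, 27.1, 23.5] [ 38. 128.  54.] 0.72 [0.483  0.1447 0.045 ]
b [346.0, 208.6, 27.1, 25.3] [38.  94.  44.5] 0.63 [ 0.3224 -0.1003  0.045 ]
b [288.5, 226.3, 27.1, 29.6] [68. 39. 28.] 0.6 [0.4347 0.0516 0.045 ]
```

View pics/w2.png

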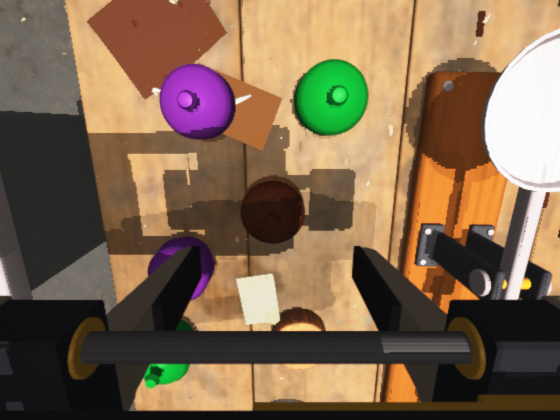

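The wrist view shows the brown box at (273,211), between the jaws. I'll descend and grip it.

move_arm([
  {"angular":[0,0,0],"dp":[0.06,-0.05,0.3],"fingers":91.5},
  {"angular":[0,0,0],"dp":[0,0,0.36],"fingers":91.5},
  {"angular":[0,0,0],"dp":[0,0,0.36],"fingers":91.5},
  {"angular":[0,0,0],"dp":[0,0,0.36],"fingers":91.5},
  {"angular":[0,0,0],"dp":[0,0,0.34],"fingers":91.5},
  {"angular":[0,0,0],"dp":[0,0,0],"fingers":91.5},
  {"angular":[0,0,0],"dp":[0,0,0],"fingers":75},
  {"angular":[0,0,0],"dp":[0,0,0],"fingers":65},
])

```text
time: 6.65
tool_pos: [0.4421, 0.0243, 0.0452]
tcp_rot: [3.14, -0.0, 1.564]
wrist_force: [-0.4, -0.7, -0.2]
gripper_width: 0.0735
gripper_force: 0.0
```

move_arm([
  {"angular":[0,0,0],"dp":[0,0,0],"fingers":50},
  {"angular":[0,0,0],"dp":[0,0,0],"fingers":50},
  {"angular":[0,0,0],"dp":[0,0,0],"fingers":50},
  {"angular":[0,0,0],"dp":[0,0,0],"fingers":50},
  {"angular":[0,0,0],"dp":[0,0,0],"fingers":50},
  {"angular":[0,0,0],"dp":[0,0,-0.1],"fingers":50},
  {"angular":[0,0,0],"dp":[0,0,-0.3],"fingers":50},
  {"angular":[0,0,0],"dp":[0,0,-0.5],"fingers":50},
])

```text
time: 7.65
tool_pos: [0.4403, 0.0242, 0.0983]
tcp_rot: [-3.139, 0.0, 1.564]
wrist_force: [-0.2, 0.3, -2.4]
gripper_width: 0.0552
gripper_force: 29.8
```

move_arm([
  {"angular":[0,0,0],"dp":[0,0,-0.55],"fingers":50},
  {"angular":[0,0,0],"dp":[0,0,-0.6],"fingers":50},
  {"angular":[0,0,0],"dp":[0.2,0.3,-0.55],"fingers":50},
  {"angular":[0,0,0],"dp":[0.27,0.55,0],"fingers":50},
  {"angular":[0,0,0],"dp":[0.27,0.6,0],"fingers":50},
  {"angular":[0,0,0],"dp":[0.27,0.6,0],"fingers":50},
  {"angular":[0,0,0],"dp":[0.25,0.55,0],"fingers":50},
  {"angular":[0,0,0],"dp":[0.15,0.35,0],"fingers":50},
])

```text
time: 8.65
tool_pos: [0.6199, 0.1082, 0.2]
tcp_rot: [-3.141, 0.0, 1.564]
wrist_force: [-0.3, -0.3, -1.2]
gripper_width: 0.0544
gripper_force: 29.8
```

```bash
python3 - <<'E'
from h import *
np.set_printoptions(precision=4,suppress=True)
w=wrist();a=cams.capture("scene");b=cams.capture("side");save(b,"b3.png")
cv2.imwrite("pics/s3.png",np.vstack([cv2.resize(c["image"][y:y+130,x:x+200,::-1],(800,520),interpolation=3)[::1] for c,x,y in ((a,220,120),)]))
cv2.imwrite("pics/s4.png",cv2.resize(b["image"][130:280,150:350,::-1],(800,600),interpolation=3))
o=robot.get_obs();print(o["tool_pos"],o["tcp_rot"],o["wrist_force"],o["gripper_width"])
for n,z in (("pan_floor",.1),("pivot",.095),("poise_top",.158),("pointer_tip",.095),("scale",0)):
  rs=[]
  for k,c in (("w",w),("a",a),("b",b)):
    for d in spotter.place_of(c,n)[:1]:
      rs.append(ray(c,d["point"])); print(n,k,d["point"],d["confidence"],at_z(c,d["point"],z))
  if len(rs)>1: print(" tri",tri(rs))
E
```

```text
[0.6189 0.1077 0.1997] [-3.1401  0.0003  1.5641] [-0.6695 -0.3552 -1.5697] 0.05432557034079012
pan_floor a [300.1, 196.4] 0.67 [0.6035 0.0988 0.1   ]
pan_floor b [222.0, 220.5] 0.81 [0.6244 0.1064 0.1   ]
 tri [0.6188 0.108  0.0957]
pivot w [274.6, 336.8] 0.95 [ 0.6169 -0.0141  0.095 ]
pivot a [330.8, 205.6] 0.79 [0.6339 0.001  0.095 ]
pivot b [247.1, 197.4] 0.9 [ 0.624  -0.0413  0.095 ]
 tri [ 0.6152 -0.0108  0.1079]
poise_top a [346.8, 194.0] 0.78 [ 0.6391 -0.0528  0.158 ]
poise_top b [251.0, 174.4] 0.49 [ 0.6166 -0.0562  0.158 ]
 tri [ 0.6232 -0.0607  0.1616]
pointer_tip a [391.4, 239.2] 0.67 [ 0.62   -0.2271  0.095 ]
pointer_tip b [273.2, 167.9] 0.61 [ 0.6338 -0.2635  0.095 ]
 tri [ 0.6174 -0.2311  0.1049]
scale a [330.5, 231.6] 0.9 [ 0.631  -0.0033 -0.    ]
scale b [245.1, 230.0] 0.75 [ 0.6273 -0.0258  0.    ]
 tri [ 0.6206 -0.0114  0.0096]
```

View pics/s4.png

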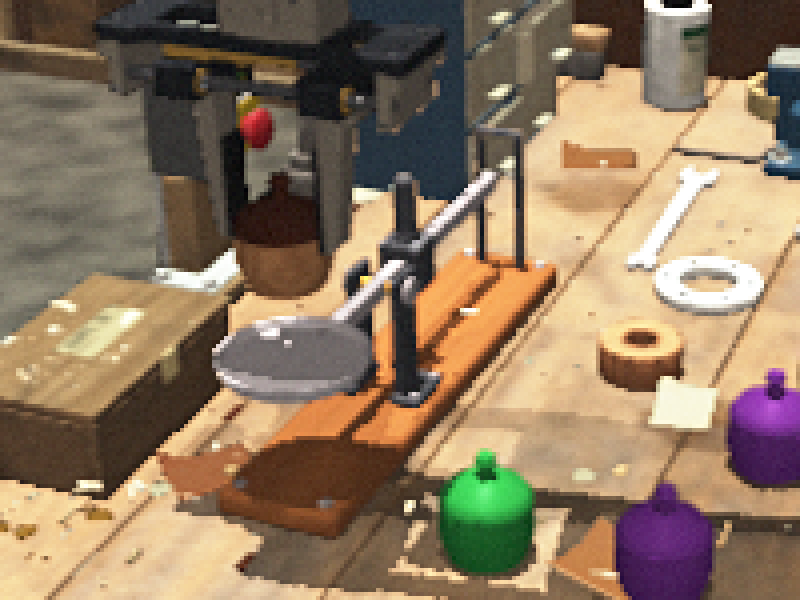

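The side view shows the box upright in the jaws, to the upper left and above the pan. The pan is clear at (222,220), and the two agree in position at (0.619, 0.108).

move_arm([
  {"angular":[0,0,0],"dp":[0,0,0.3],"fingers":50},
  {"angular":[0,0,0],"dp":[0,0,0.25],"fingers":50},
  {"angular":[0,0,0],"dp":[0,0,0.1],"fingers":50},
  {"angular":[0,-0.25,0],"dp":[0.03,0,0],"fingers":50},
  {"angular":[0,-0.25,0],"dp":[0.03,0,0],"fingers":50},
  {"angular":[0,-0.1,0],"dp":[0.02,0,0],"fingers":50},
  {"angular":[0,0,0],"dp":[0,0,0],"fingers":50},
  {"angular":[0,0,0],"dp":[0,0,0],"fingers":50},
])

```text
time: 10.55
tool_pos: [0.6191, 0.1122, 0.1612]
tcp_rot: [-3.141, 0.104, 1.564]
wrist_force: [0.5, -0.7, -3.1]
gripper_width: 0.0547
gripper_force: 29.8
```

move_arm([
  {"angular":[0,0,0],"dp":[0,0,0.04],"fingers":50},
  {"angular":[0,0,0],"dp":[0,0,0.04],"fingers":50},
  {"angular":[0,0,0],"dp":[0,0,0.04],"fingers":50},
  {"angular":[0,0,0],"dp":[0,0,0.04],"fingers":50},
  {"angular":[0,0,0],"dp":[0,0,0.04],"fingers":50},
  {"angular":[0,0,0],"dp":[0,0,0],"fingers":50},
  {"angular":[0,0,0],"dp":[0,0,0],"fingers":50},
  {"angular":[0,0,0],"dp":[0,0,0],"fingers":50},
])

```text
time: 11.55
tool_pos: [0.6192, 0.1112, 0.1494]
tcp_rot: [3.141, 0.105, 1.564]
wrist_force: [-0.3, 0.3, -2.1]
gripper_width: 0.0547
gripper_force: 29.8
```

move_arm([
  {"angular":[0,0,0],"dp":[0,0,0.04],"fingers":50},
  {"angular":[0,0,0],"dp":[0,0,0.04],"fingers":50},
  {"angular":[0,0,0],"dp":[0,0,0.04],"fingers":50},
  {"angular":[0,0,0],"dp":[0,0,0.04],"fingers":50},
  {"angular":[0,0,0],"dp":[0,0,0.02],"fingers":50},
  {"angular":[0,0,0],"dp":[0,0,0],"fingers":50},
  {"angular":[0,0,0],"dp":[0,0,0],"fingers":50},
  {"angular":[0,0,0],"dp":[0,0,0],"fingers":50},
])

```text
time: 12.55
tool_pos: [0.6191, 0.11, 0.1386]
tcp_rot: [3.142, 0.105, 1.564]
wrist_force: [-0.8, 0.2, -2.2]
gripper_width: 0.0549
gripper_force: 29.8
```

```bash
python3 - <<'E'
from h import *
b=cams.capture("side")
cv2.imwrite("pics/s5.png",cv2.resize(b["image"][150:250,180:310,::-1],(780,600),interpolation=3))
print([robot.get_obs()["wrist_force"] for _ in range(3)])
E
```

```text
[array([ 0.11782696, -0.18951073, -1.85449101]), array([ 0.11782696, -0.18951073, -1.85449101]), array([ 0.11782696, -0.18951073, -1.85449101])]
```

View pics/s5.png

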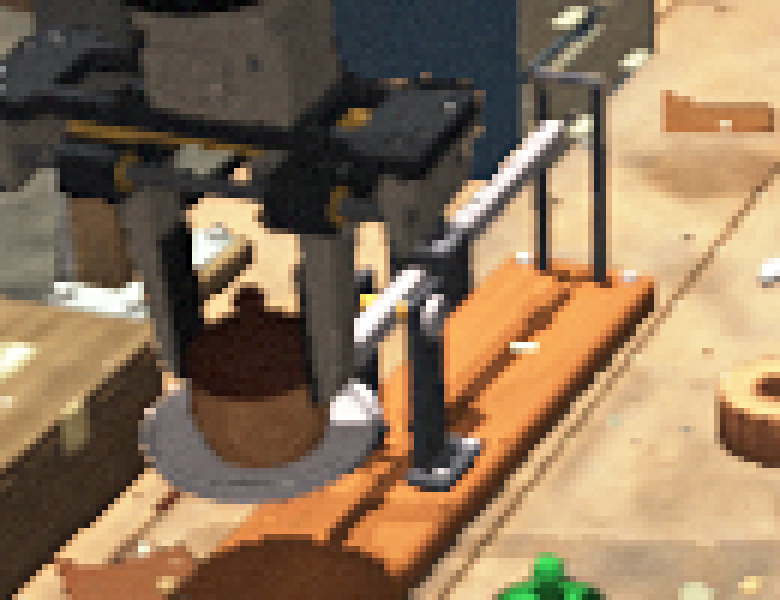

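The box is over the pan with its base about at the floor level, and it is well centred. I'll keep lowering in small steps and watch the force.

move_arm([
  {"angular":[0,0,0],"dp":[0,0,0.02],"fingers":50},
  {"angular":[0,0,0],"dp":[0,0,0.02],"fingers":50},
  {"angular":[0,0,0],"dp":[0,0,0.02],"fingers":50},
  {"angular":[0,0,0],"dp":[0,0,0.02],"fingers":50},
  {"angular":[0,0,0],"dp":[0,0,0],"fingers":50},
  {"angular":[0,0,0],"dp":[0,0,0],"fingers":50},
  {"angular":[0,0,0],"dp":[0,0,0],"fingers":50},
  {"angular":[0,0,0],"dp":[0,0,0],"fingers":50},
])

```text
time: 13.6
tool_pos: [0.6191, 0.1095, 0.1338]
tcp_rot: [-3.142, 0.105, 1.564]
wrist_force: [0.0, -0.2, -2.7]
gripper_width: 0.0549
gripper_force: 29.8
```

move_arm([
  {"angular":[0,0,0],"dp":[0,0,0.02],"fingers":50},
  {"angular":[0,0,0],"dp":[0,0,0.02],"fingers":50},
  {"angular":[0,0,0],"dp":[0,0,0.01],"fingers":50},
  {"angular":[0,0,0],"dp":[0,0,0],"fingers":50},
  {"angular":[0,0,0],"dp":[0,0,0],"fingers":50},
  {"angular":[0,0,0],"dp":[0,0,0],"fingers":50},
  {"angular":[0,0,0],"dp":[0,0,0],"fingers":50},
  {"angular":[0,0,0],"dp":[0,0,0],"fingers":50},
])

```text
time: 14.6
tool_pos: [0.6191, 0.1092, 0.1308]
tcp_rot: [3.142, 0.105, 1.564]
wrist_force: [0.2, 0.6, -1.4]
gripper_width: 0.0548
gripper_force: 29.8
```

move_arm([
  {"angular":[0,0,0],"dp":[0,0,0.015],"fingers":50},
  {"angular":[0,0,0],"dp":[0,0,0.015],"fingers":50},
  {"angular":[0,0,0],"dp":[0,0,0],"fingers":50},
  {"angular":[0,0,0],"dp":[0,0,0],"fingers":50},
  {"angular":[0,0,0],"dp":[0,0,0],"fingers":50},
  {"angular":[0,0,0],"dp":[0,0,0],"fingers":50},
  {"angular":[0,0,0],"dp":[0,0,0],"fingers":50},
  {"angular":[0,0,0],"dp":[0,0,0],"fingers":50},
])

```text
time: 15.6
tool_pos: [0.6192, 0.1096, 0.1301]
tcp_rot: [3.141, 0.104, 1.563]
wrist_force: [-4.4, 2.8, 9.0]
gripper_width: 0.0546
gripper_force: 29.9
```

```bash
python3 - <<'E'
from h import *
fs=[]
for i in range(3):
    b=cams.capture(["side","scene","side"][i]);fs.append(robot.get_obs()["wrist_force"][2])
    if i<2: cv2.imwrite(f"pics/s6{i}.png",b["image"][:,:,::-1])
print(fs)
i0=cv2.imread("pics/s60.png")[150:250,180:310];i1=cv2.imread("pics/s61.png")[150:280,260:420]
cv2.imwrite("pics/s6.png",np.hstack([cv2.resize(i0,(390,300),interpolation=3),cv2.resize(i1,(369,300),interpolation=3)]))
E
```

```text
[np.float64(8.639094088613303), np.float64(8.358091806068085), np.float64(8.368405086436036)]
```

View pics/s6.png

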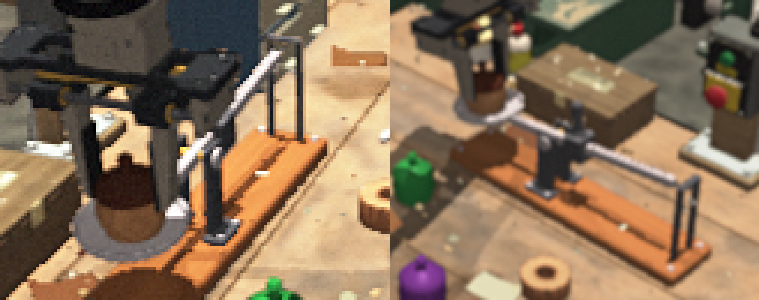

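The box is on the pan and the beam is at its stop, with about 10 N of pressure. I'll ease off slightly, then open.

move_arm([
  {"angular":[0,0,0],"dp":[0,0,-0.01],"fingers":50},
  {"angular":[0,0,0],"dp":[0,0,0],"fingers":50},
  {"angular":[0,0,0],"dp":[0,0,0],"fingers":50},
  {"angular":[0,0,0],"dp":[0,0,0],"fingers":57},
  {"angular":[0,0,0],"dp":[0,0,0],"fingers":62},
  {"angular":[0,0,0],"dp":[0,0,0],"fingers":75},
  {"angular":[0,0,0],"dp":[0,0,0],"fingers":90},
  {"angular":[0,0,0],"dp":[0,0,0],"fingers":90},
])

```text
time: 16.75
tool_pos: [0.6191, 0.109, 0.1295]
tcp_rot: [-3.142, 0.105, 1.564]
wrist_force: [-0.5, 0.6, 0.3]
gripper_width: 0.0894
gripper_force: 0.0
```

move_arm([
  {"angular":[0,0,0],"dp":[0,0,-0.2],"fingers":91},
  {"angular":[0,0,0],"dp":[0,0,-0.4],"fingers":91},
  {"angular":[0,0,0],"dp":[0,0,-0.6],"fingers":91},
  {"angular":[0,0.6,0],"dp":[0,0,-0.7],"fingers":91},
  {"angular":[0,0,0],"dp":[-0.5,0,0],"fingers":91},
  {"angular":[0,0,0],"dp":[-0.5,0,0],"fingers":91},
  {"angular":[0,0,0],"dp":[-0.5,0,0],"fingers":91},
  {"angular":[0,0,0],"dp":[0,0,0],"fingers":91},
])

```text
time: 17.75
tool_pos: [0.6187, 0.0294, 0.2439]
tcp_rot: [3.141, 0.0, 1.561]
wrist_force: [0.1, 0.1, 0.1]
gripper_width: 0.0908
gripper_force: 0.0
```

```bash
python3 - <<'E'
from h import *
np.set_printoptions(precision=4,suppress=True)
w=wrist();a=cams.capture("scene");b=cams.capture("side");save(w,"w7.png")
cv2.imwrite("pics/s7.png",np.hstack([cv2.resize(b["image"][150:250,180:310,::-1],(390,300),interpolation=3),cv2.resize(w["image"][:,:,::-1],(400,300))]))
o=robot.get_obs();print(o["tool_pos"],o["tcp_rot"],o["wrist_force"],o["time"])
for n,z in (("pan_floor",.086),("pivot",.095),("poise_top",.163),("pointer_tip",.12)):
  rs=[]
  for k,c in (("w",w),("a",a),("b",b)):
    for d in spotter.place_of(c,n)[:1]:
      rs.append(ray(c,d["point"])); print(n,k,d["point"],d["confidence"],at_z(c,d["point"],z))
  if len(rs)>1: print(" tri",tri(rs))
E
```

```text
[0.6187 0.0316 0.2434] [ 3.1411 -0.0004  1.5636] [ 0.3585 -0.8104  0.3157] 17.9
pan_floor a [299.4, 198.0] 0.7 [0.6108 0.1087 0.086 ]
pan_floor b [220.4, 224.8] 0.78 [0.6305 0.1051 0.086 ]
 tri [0.6212 0.1133 0.086 ]
pivot w [275.0, 244.6] 0.71 [ 0.6167 -0.0128  0.095 ]
pivot a [329.9, 209.7] 0.95 [ 0.6156 -0.0108  0.095 ]
pivot b [243.8, 200.8] 0.93 [ 0.6238 -0.0192  0.095 ]
 tri [ 0.6173 -0.0113  0.0975]
poise_top w [277.2, 311.8] 0.69 [ 0.6184 -0.0486  0.163 ]
poise_top a [342.2, 196.0] 0.68 [ 0.6161 -0.054   0.163 ]
poise_top b [247.0, 174.5] 0.79 [ 0.6213 -0.0412  0.163 ]
 tri [ 0.6214 -0.0496  0.1596]
pointer_tip a [389.4, 234.3] 0.74 [ 0.6064 -0.2272  0.12  ]
pointer_tip b [274.5, 159.8] 0.7 [ 0.6318 -0.2703  0.12  ]
 tri [ 0.6096 -0.2294  0.1298]
```

View pics/s7.png

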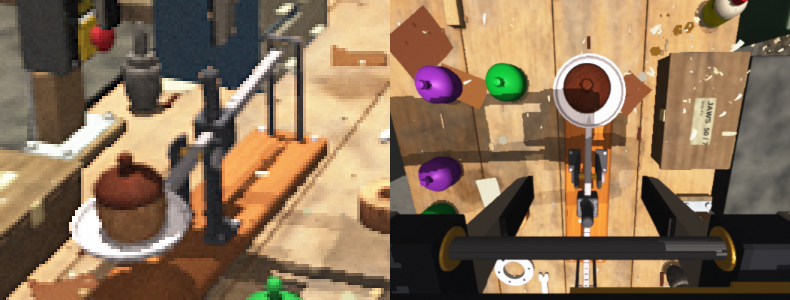

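The box stands in the middle of the pan, which is at its lower stop. The poise post is at about (0.6185, -0.050). Next I'll turn the jaws to close along the beam and bracket the post.

move_arm([
  {"angular":[0,0,0],"dp":[-0.68,0,0],"fingers":91},
  {"angular":[0,0,0],"dp":[-0.68,0,0],"fingers":80},
  {"angular":[0,0,1],"dp":[0,0,0],"fingers":70},
  {"angular":[0,0,1],"dp":[0,0,0],"fingers":60},
  {"angular":[0,0,1],"dp":[0,0,0],"fingers":50},
  {"angular":[0,0,1],"dp":[0,0,0],"fingers":44},
  {"angular":[0,0,1],"dp":[0,0,0],"fingers":44},
  {"angular":[0,0,1],"dp":[0,0,0],"fingers":44},
])

```text
time: 19.5
tool_pos: [0.6179, -0.0507, 0.2429]
tcp_rot: [-3.142, 0.0, 0.511]
wrist_force: [-0.3, -0.4, 0.6]
gripper_width: 0.0441
gripper_force: 0.0
```

move_arm([
  {"angular":[0,0,1],"dp":[0,0,0],"fingers":44},
  {"angular":[0,0,1],"dp":[0,0,0],"fingers":44},
  {"angular":[0,0,0.96],"dp":[0,0,0],"fingers":44},
  {"angular":[0,0,0],"dp":[0,0,0],"fingers":44},
  {"angular":[0,0,0],"dp":[0,0,0],"fingers":44},
  {"angular":[0,0,0],"dp":[0,0,0],"fingers":44},
  {"angular":[0,0,0],"dp":[0,0,0],"fingers":44},
  {"angular":[0,0,0],"dp":[0,0,0],"fingers":44},
])

```text
time: 20.5
tool_pos: [0.618, -0.0506, 0.2429]
tcp_rot: [3.142, -0.0, 0.0]
wrist_force: [0.3, -0.2, 0.1]
gripper_width: 0.0442
gripper_force: 0.0
```

```bash
python3 - <<'E'
from h import *
np.set_printoptions(precision=4,suppress=True)
w=wrist();a=cams.capture("scene");b=cams.capture("side")
o=robot.get_obs();print(o["tool_pos"],o["tcp_rot"],o["time"],o["gripper_width"])
cv2.imwrite("pics/s8.png",np.hstack([cv2.resize(b["image"][130:250,180:310,::-1],(390,360),interpolation=3),cv2.resize(w["image"][:,:,::-1],(400,360))]))
rs=[]
for k,c in (("w",w),("a",a),("b",b)):
    for d in spotter.place_of(c,"poise_top")[:1]:
      rs.append(ray(c,d["point"])); print(k,d["point"],d["confidence"],at_z(c,d["point"],.163))
E
```

```text
[ 0.618  -0.0506  0.243 ] [ 3.1416 -0.0001  0.    ] 20.65 0.04374057980116467
w [272.3, 225.5] 0.67 [ 0.6194 -0.0476  0.163 ]
a [339.6, 194.0] 0.55 [ 0.6192 -0.0419  0.163 ]
b [250.7, 176.2] 0.68 [ 0.6075 -0.0341  0.163 ]
```

View pics/s8.png

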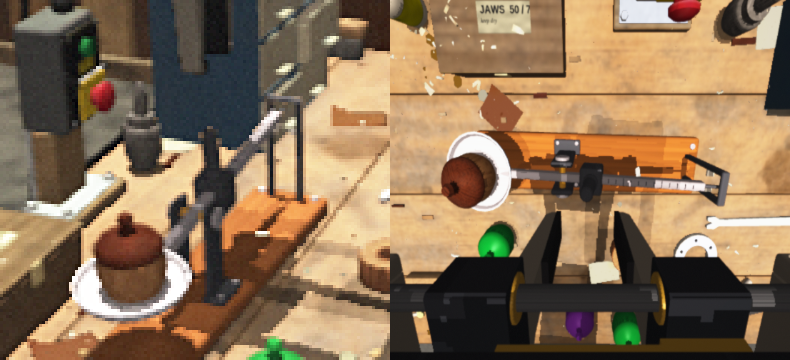

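move_arm([
  {"angular":[0,0,0],"dp":[0,-0.03,0.4],"fingers":44},
  {"angular":[0,0,0],"dp":[0,0,0.4],"fingers":44},
  {"angular":[0,0,0],"dp":[0,0,0.4],"fingers":44},
  {"angular":[0,0,0],"dp":[0,0,0.18],"fingers":44},
  {"angular":[0,0,0],"dp":[0,0,0],"fingers":44},
  {"angular":[0,0,0],"dp":[0,0,0],"fingers":24},
  {"angular":[0,0,0],"dp":[0,0,0],"fingers":24},
  {"angular":[0,0,0],"dp":[0,0,0],"fingers":24},
])

```text
time: 21.8
tool_pos: [0.6183, -0.0488, 0.1608]
tcp_rot: [3.141, -0.001, -0.0]
wrist_force: [-0.2, -0.5, -0.0]
gripper_width: 0.0243
gripper_force: 0.0
```

move_arm([
  {"angular":[0,0,0],"dp":[0,0.1,0],"fingers":24},
  {"angular":[0,0,0],"dp":[0,0.15,0],"fingers":24},
  {"angular":[0,0,0],"dp":[0,0.15,0],"fingers":24},
  {"angular":[0,0,0],"dp":[0,0.15,0],"fingers":24},
  {"angular":[0,0,0],"dp":[0,0.15,0],"fingers":24},
  {"angular":[0,0,0],"dp":[0,0.1,0],"fingers":24},
  {"angular":[0,0,0],"dp":[0,0,0],"fingers":24},
  {"angular":[0,0,0],"dp":[0,0,0],"fingers":24},
])

```text
time: 22.8
tool_pos: [0.618, -0.0968, 0.1601]
tcp_rot: [-3.142, -0.0, -0.0]
wrist_force: [0.3, 1.2, 0.6]
gripper_width: 0.0238
gripper_force: 0.4
```

```bash
cat >> h.py <<'E'
def beam():
    o=robot.get_obs();print(np.round(o["tool_pos"],4),np.round(o["wrist_force"],1),o["gripper_width"],o["time"])
    a=cams.capture("scene");b=cams.capture("side");w=wrist();P=np.array([.6185,-.012,.095])
    for n,(y,z) in {"pointer_tip":(-.214,0),"pan_floor":(.12,.005),"poise_top":(None,.063)}.items():
        for k,c in (("a",a),("b",b),("w",w)):
            for d in spotter.place_of(c,n)[:1]:
                pt=np.array(d["point"])
                if y is None: print(n,k,pt,d["confidence"],at_z(c,pt,.158));continue
                q=lambda t:P+[0,y*np.cos(t)-z*np.sin(t)*1,0]-[0,0,-y*np.sin(-t)*1-z*np.cos(t)] 
                ts=np.linspace(-.15,.15,301)
                pos=lambda t:P+np.array([0,y*np.cos(t)-z*np.sin(t),y*np.sin(t)+z*np.cos(t)])
                pr=proj(c,[pos(t) for t in ts]);e=np.linalg.norm(pr-pt,axis=1);i=e.argmin()
                print(n,k,pt,round(d["confidence"],2),"tilt",round(ts[i],3),"res",round(e[i],1))
    return a,b,w
E
sed -i '/q=lambda t/d' h.py
python3 -c "
from h import *
a,b,w=beam();save(a,'a9.png');save(b,'b9.png');save(w,'w9.png')
"
```

```text
[ 0.618  -0.0968  0.1601] [0.3 1.2 0.6] 0.023805485171289595 22.8
pointer_tip a [388.8 235.7] 0.67 tilt -0.056 res 2.3
pointer_tip b [274.5 164.5] 0.86 tilt -0.131 res 1.4
pointer_tip w [468.  253.7] 0.59 tilt -0.15 res 5.2
pan_floor a [302.  199.5] 0.56 tilt -0.15 res 1.5
pan_floor b [223.6 225.2] 0.84 tilt -0.092 res 0.6
poise_top a [352.4 194.5] 0.71 [ 0.6477595  -0.06644652  0.158     ]
poise_top b [256.3 169.8] 0.71 [ 0.61587557 -0.09072539  0.158     ]
poise_top w [265.2 282.2] 0.8 [ 0.61145693 -0.0905464   0.158     ]
```

move_arm([
  {"angular":[0,0,0],"dp":[0,0.1,0],"fingers":24},
  {"angular":[0,0,0],"dp":[0,0.12,0],"fingers":24},
  {"angular":[0,0,0],"dp":[0,0.12,0],"fingers":24},
  {"angular":[0,0,0],"dp":[0,-0.06,0],"fingers":24},
  {"angular":[0,0,0],"dp":[0,0,0],"fingers":24},
  {"angular":[0,0,0],"dp":[0,0,0],"fingers":24},
  {"angular":[0,0,0],"dp":[0,0,0],"fingers":24},
  {"angular":[0,0,0],"dp":[0,0,0],"fingers":24},
])

```text
time: 24.4
tool_pos: [0.618, -0.1135, 0.1602]
tcp_rot: [3.142, -0.0, -0.0]
wrist_force: [0.3, -0.2, 0.1]
gripper_width: 0.0241
gripper_force: 0.0
```

```bash
python3 -c "
from h import *
a,b,w=beam();save(a,'a10.png');save(b,'b10.png');save(w,'w10.png')
"
```

```text
[ 0.618  -0.1135  0.1602] [ 0.3 -0.2  0.1] 0.024141066922286167 24.4
pointer_tip a [391.  232.1] 0.95 tilt -0.114 res 0.2
pointer_tip b [273.2 160.7] 0.97 tilt -0.15 res 2.7
pointer_tip w [442.6 251.5] 0.65 tilt -0.15 res 3.1
pan_floor a [300.4 199.6] 0.78 tilt -0.15 res 1.7
pan_floor b [221.8 223.5] 0.89 tilt -0.049 res 2.2
poise_top a [358.7 197.7] 0.75 [ 0.64658993 -0.09006932  0.158     ]
poise_top b [256.4 163. ] 0.56 [ 0.63559387 -0.13752783  0.158     ]
poise_top w [272.2 286.1] 0.74 [ 0.60895634 -0.11142712  0.158     ]
```

move_arm([
  {"angular":[0,0,0],"dp":[0,0.1,0],"fingers":24},
  {"angular":[0,0,0],"dp":[0,0.13,0],"fingers":24},
  {"angular":[0,0,0],"dp":[0,0.13,0],"fingers":24},
  {"angular":[0,0,0],"dp":[0,-0.06,0],"fingers":24},
  {"angular":[0,0,0],"dp":[0,0,0],"fingers":24},
  {"angular":[0,0,0],"dp":[0,0,0],"fingers":24},
  {"angular":[0,0,0],"dp":[0,0,0],"fingers":24},
  {"angular":[0,0,0],"dp":[0,0,0],"fingers":24},
])

```text
time: 26.0
tool_pos: [0.618, -0.1315, 0.1602]
tcp_rot: [3.142, -0.0, -0.0]
wrist_force: [-0.2, 0.4, -0.3]
gripper_width: 0.0239
gripper_force: 0.0
```

```bash
cat >> h.py <<'E'
def flow(b,ref="pics/b10.png"):
    r=cv2.imread(ref)[:,:,::-1];P=np.array([.6185,-.012,.095])
    pos=lambda y,z,t:P+np.array([0,y*np.cos(t)-z*np.sin(t),y*np.sin(t)+z*np.cos(t)])
    # box/pan window and pointer window
    for nm,y,z,hw,hh in (("box",.12,.04,20,22),("ptr",-.19,0,9,9)):
        u0,u1=proj(b,[pos(y,z,-.12),pos(y,z,0)]);g=[cv2.cvtColor(np.ascontiguousarray(i),cv2.COLOR_RGB2GRAY) for i in (r,b["image"])]
        x,yy=np.round(u0).astype(int);t=g[0][yy-hh:yy+hh,x-hw:x+hw];s=g[1][yy-hh-10:yy+hh+10,x-hw-6:x+hw+6]
        up=lambda i:cv2.resize(i,None,fx=8,fy=8,interpolation=3)
        m=cv2.matchTemplate(up(s),up(t),cv2.TM_CCOEFF_NORMED);_,v,_,l=cv2.minMaxLoc(m)
        d=np.array(l)/8-[6,10];e=u1-u0
        print(nm,"px shift",d,"corr",round(v,3),"full shift to level",np.round(e,2),"tilt",round(-.12+.12*(d@e)/(e@e),4))
E
python3 -c "
from h import *
a,b,w=beam();save(a,'a11.png');save(b,'b11.png');save(w,'w11.png');flow(b)
b['image']=cv2.imread('pics/b9.png')[:,:,::-1];flow(b)
"
```

```text
[ 0.618  -0.1315  0.1602] [-0.2  0.4 -0.3] 0.023890137603352936 26.0
pointer_tip a [389.1 238.3] 0.97 tilt -0.013 res 1.8
pointer_tip b [274.2 164.4] 0.65 tilt -0.133 res 1.1
pointer_tip w [416.1 247.6] 0.8 tilt -0.139 res 0.2
pan_floor a [299.1 197.8] 0.67 tilt -0.132 res 2.2
pan_floor b [221.6 224.3] 0.74 tilt -0.067 res 2.5
pan_floor w [273.  327.6] 0.26 tilt -0.15 res 314.3
poise_top a [299.1 197.2] 0.46 [0.53478654 0.03893849 0.158     ]
poise_top b [260.2 162.3] 0.73 [ 0.62748118 -0.14619471  0.158     ]
poise_top w [278.2 285.8] 0.86 [ 0.60914433 -0.13280024  0.158     ]
box px shift [ 0. -1.] corr 0.906 full shift to level [ 0.35 -6.12] tilt -0.1004
ptr px shift [0. 0.] corr 0.892 full shift to level [0.28 6.82] tilt -0.12
box px shift [0. 0.] corr 0.993 full shift to level [ 0.35 -6.12] tilt -0.12
ptr px shift [0. 0.] corr 0.859 full shift to level [0.28 6.82] tilt -0.12
```

move_arm([
  {"angular":[0,0,0],"dp":[0,0.08,0],"fingers":24},
  {"angular":[0,0,0],"dp":[0,0.08,0],"fingers":24},
  {"angular":[0,0,0],"dp":[0,0.07,0],"fingers":24},
  {"angular":[0,0,0],"dp":[0,-0.06,0],"fingers":24},
  {"angular":[0,0,0],"dp":[0,0,0],"fingers":24},
  {"angular":[0,0,0],"dp":[0,0,0],"fingers":24},
  {"angular":[0,0,0],"dp":[0,0,0],"fingers":24},
  {"angular":[0,0,0],"dp":[0,0,0],"fingers":24},
])

```text
time: 27.6
tool_pos: [0.618, -0.1418, 0.1601]
tcp_rot: [3.142, 0.0, -0.0]
wrist_force: [0.2, 0.0, -0.7]
gripper_width: 0.0241
gripper_force: 0.0
```

```bash
sed -i 's/("box",.12,.04,20,22)/("box",.12,.04,10,12)/; s/("ptr",-.19,0,9,9)/("pan",.12,.01,18,7),("ptr",-.19,0,9,9)/' h.py
python3 -c "
from h import *
a,b,w=beam();save(a,'a12.png');save(b,'b12.png');save(w,'w12.png')
for n in (9,11,12):
  b['image']=cv2.imread(f'pics/b{n}.png')[:,:,::-1];print(n);flow(b)
"
```

```text
[ 0.618  -0.1418  0.1601] [ 0.2  0.  -0.7] 0.02413624437259102 27.6
pointer_tip b [274.  167.6] 0.86 tilt -0.082 res 0.7
pointer_tip w [400.  244.8] 0.69 tilt -0.121 res 1.2
pan_floor a [299.8 194.9] 0.58 tilt -0.049 res 1.4
pan_floor b [222.3 222.4] 0.94 tilt -0.025 res 1.6
poise_top a [368.4 205.8] 0.58 [ 0.63212886 -0.13496541  0.158     ]
poise_top b [177.  320.9] 0.75 [0.49237437 0.50492601 0.158     ]
poise_top w [279.4 281.1] 0.7 [ 0.61207969 -0.14371055  0.158     ]
9
box px shift [0. 0.] corr 0.997 full shift to level [ 0.35 -6.12] tilt -0.12
pan px shift [0. 0.] corr 0.999 full shift to level [-0.32 -5.24] tilt -0.12
ptr px shift [0. 0.] corr 0.859 full shift to level [0.28 6.82] tilt -0.12
11
box px shift [ 0. -2.] corr 0.962 full shift to level [ 0.35 -6.12] tilt -0.0809
pan px shift [ 0. -1.] corr 0.963 full shift to level [-0.32 -5.24] tilt -0.0972
ptr px shift [0. 0.] corr 0.892 full shift to level [0.28 6.82] tilt -0.12
12
box px shift [ 0. -3.] corr 0.906 full shift to level [ 0.35 -6.12] tilt -0.0613
pan px shift [ 0. -3.] corr 0.966 full shift to level [-0.32 -5.24] tilt -0.0515
ptr px shift [0. 0.] corr 0.823 full shift to level [0.28 6.82] tilt -0.12
```

move_arm([
  {"angular":[0,0,0],"dp":[0,0.08,0],"fingers":24},
  {"angular":[0,0,0],"dp":[0,0.08,0],"fingers":24},
  {"angular":[0,0,0],"dp":[0,0.08,0],"fingers":24},
  {"angular":[0,0,0],"dp":[0,-0.07,0],"fingers":24},
  {"angular":[0,0,0],"dp":[0,0,0],"fingers":26},
  {"angular":[0,0,0],"dp":[0,0,0],"fingers":26},
  {"angular":[0,0,0],"dp":[0,0,0],"fingers":26},
  {"angular":[0,0,0],"dp":[0,0,0],"fingers":26},
])

```text
time: 29.2
tool_pos: [0.6179, -0.152, 0.1602]
tcp_rot: [3.142, 0.0, -0.0]
wrist_force: [-1.0, 0.3, -0.9]
gripper_width: 0.0256
gripper_force: 0.0
```

```bash
python3 -c "
from h import *
a,b,w=beam();save(a,'a13.png');save(b,'b13.png');save(w,'w13.png');flow(b)
"
```

```text
[ 0.6179 -0.152   0.1602] [-1.   0.3 -0.9] 0.025647905930196467 29.2
pointer_tip a [389.4 241. ] 0.86 tilt 0.031 res 1.1
pointer_tip b [275.  166.8] 0.81 tilt -0.094 res 1.7
pointer_tip w [376.7 241.1] 0.55 tilt -0.063 res 3.6
pan_floor a [299.3 193.3] 0.69 tilt -0.001 res 1.9
pan_floor b [220.8 220.3] 0.66 tilt 0.023 res 3.0
poise_top a [368.9 208.8] 0.77 [ 0.62124199 -0.14471678  0.158     ]
poise_top b [263.8 160. ] 0.72 [ 0.62466602 -0.16648059  0.158     ]
poise_top w [282.1 276.9] 0.94 [ 0.61467805 -0.15541807  0.158     ]
box px shift [ 1. -5.] corr 0.758 full shift to level [ 0.35 -6.12] tilt -0.0211
pan px shift [ 0. -5.] corr 0.928 full shift to level [-0.32 -5.24] tilt -0.0059
ptr px shift [0. 0.] corr 0.749 full shift to level [0.28 6.82] tilt -0.12
```

move_arm([
  {"angular":[0,0,0],"dp":[0,0,0],"fingers":40},
  {"angular":[0,0,0],"dp":[0,0,0],"fingers":44},
  {"angular":[0,0,0],"dp":[0,0,-0.3],"fingers":44},
  {"angular":[0,0,0],"dp":[0,0,-0.5],"fingers":44},
  {"angular":[0,0,0],"dp":[0,0,-0.6],"fingers":44},
  {"angular":[0,0,0],"dp":[-0.6,0,-0.4],"fingers":44},
  {"angular":[0,0,0],"dp":[-0.8,0,0],"fingers":44},
  {"angular":[0,0,0],"dp":[-0.6,0,0],"fingers":44},
])

```text
time: 30.8
tool_pos: [0.4966, -0.152, 0.2698]
tcp_rot: [3.141, -0.002, -0.0]
wrist_force: [0.6, -0.1, 0.1]
gripper_width: 0.044
gripper_force: 0.0
```

```bash
python3 -c "
from h import *
a,b,w=beam();save(a,'a14.png');save(b,'b14.png');save(w,'w14.png');flow(b)
r=lambda i,s:cv2.resize(i[:,:,::-1],s,interpolation=3)
cv2.imwrite('pics/s14.png',np.vstack([np.hstack([r(b['image'][140:240,200:300],(400,400)),r(a['image'][150:250,290:390+10],(400,400))]),np.hstack([r(cv2.imread('pics/b10.png')[150:190,255:295,::-1],(200,200)),r(b['image'][150:190,255:295],(200,200)),r(a['image'][210:260,360:410],(200,200)),r(w['image'],(200,200))])]))
"
```

```text
[ 0.4966 -0.152   0.2698] [ 0.6 -0.1  0.1] 0.0439830693785868 30.8
pointer_tip a [389.5 240.2] 0.96 tilt 0.018 res 1.1
pointer_tip b [274.7 167.9] 0.57 tilt -0.077 res 1.4
pointer_tip w [352.6  82.2] 0.79 tilt 0.021 res 4.7
pan_floor a [302.1 194.3] 0.92 tilt -0.031 res 0.9
pan_floor b [223.6 219.4] 0.88 tilt 0.04 res 0.2
pan_floor w [353.5  83.2] 0.58 tilt -0.15 res 330.6
poise_top a [370.2 208.3] 0.71 [ 0.62559626 -0.14595152  0.158     ]
poise_top b [264.3 162.8] 0.74 [ 0.61494869 -0.14653872  0.158     ]
poise_top w [278.5  66.8] 0.59 [ 0.61764793 -0.15394707  0.158     ]
box px shift [ 1. -5.] corr 0.756 full shift to level [ 0.35 -6.12] tilt -0.0211
pan px shift [ 0. -5.] corr 0.928 full shift to level [-0.32 -5.24] tilt -0.0059
ptr px shift [0. 0.] corr 0.672 full shift to level [0.28 6.82] tilt -0.12
```

View pics/s14.png

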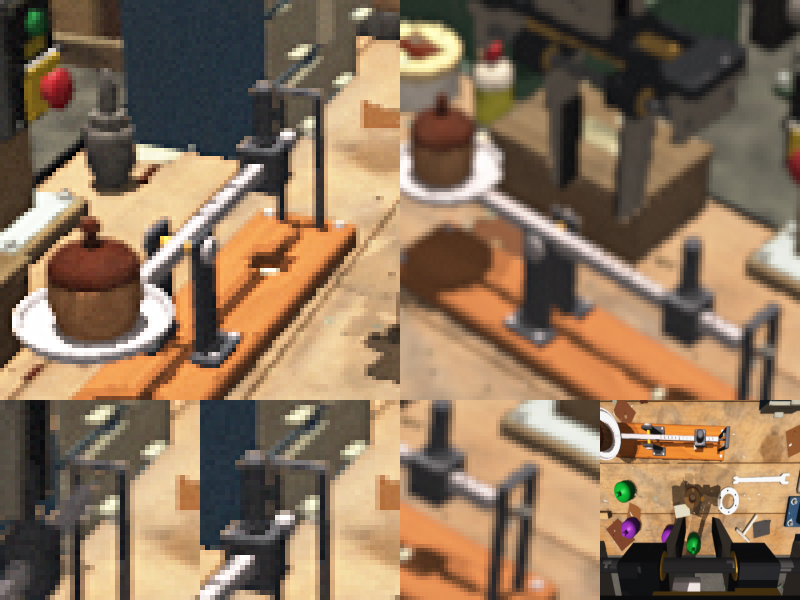

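The side view shows the beam near level. The box stands in the pan, and the pointer is about mid-gate at (273,171). I'll measure the tilt more precisely by fitting the beam's line against the known stop images.

```bash
python3 - <<'E'
from h import *
from scipy.ndimage import map_coordinates
P=np.array([.6185,-.012,.095])
cal={k:cams.capture(n) for k,n in (("a","scene"),("b","side"))}
def fit(k,f,segs):
    g=cv2.imread("pics/"+f).min(2).astype(float);c=cal[k];best=None;out=[]
    ys=np.concatenate([np.linspace(*s,60) for s in segs])
    for t in np.arange(-.2,.2,.004):
        q=proj(c,np.array([P+[0,y*np.cos(t),y*np.sin(t)] for y in ys]));
        d=q[-1]-q[0];n=np.array([-d[1],d[0]])/np.linalg.norm(d)
        for o in np.arange(-5,5.1,.25):
            s=[map_coordinates(g,[q[:,1]+(o+e)*n[1],q[:,0]+(o+e)*n[0]],order=1).mean() for e in (-3,0,3)]
            out.append((2*s[1]-s[0]-s[2],t,o))
    out=sorted(out)[::-1];m=np.array(out[:15]);print(k,f,out[0],"mean",np.average(m[:,1],weights=m[:,0]),m[:,1].std())
seg=[(.06,.025),(-.025,-.115),(-.165,-.19)]
for k,f in (("a","s61.png"),("a","a13.png"),("a","a14.png")): fit(k,f,[(.06,.025),(-.075,-.105),(-.168,-.19)])
for k,f in (("b","s60.png"),("b","b9.png"),("b","b13.png"),("b","b14.png")): fit(k,f,[(.06,.025),(-.025,-.07),(-.168,-.19)] if f!="b9.png" else [(.06,.025),(-.025,-.065),(-.13,-.19)])
E
```

```text
a s61.png (np.float64(218.15403885526013), np.float64(-0.09999999999999992), np.float64(-2.75)) mean -0.09948337536200723 0.007428473747831537
a a13.png (np.float64(123.3406741443886), np.float64(-0.05199999999999988), np.float64(-3.25)) mean -0.050944377057817375 0.00869840342949339
a a14.png (np.float64(233.89975636751967), np.float64(0.012000000000000177), np.float64(-2.5)) mean 0.01301630331378237 0.007075466219424859
b s60.png (np.float64(184.36267583791295), np.float64(-0.10799999999999993), np.float64(-1.0)) mean -0.10479205211817319 0.00914476170639054
b b9.png (np.float64(121.12458816879538), np.float64(0.19600000000000034), np.float64(1.25)) mean 0.19073954852339775 0.004988876515698593
b b13.png (np.float64(139.29346197137028), np.float64(0.06800000000000023), np.float64(-2.0)) mean 0.066400694440298 0.009555452195823431
b b14.png (np.float64(196.78755813761876), np.float64(0.020000000000000184), np.float64(-2.0)) mean 0.021082011706646073 0.007075466219424859
```

```bash
python3 -c "
from h import *
print(ticket.finish_job())"
```

```text
the job is handed in; nothing more can be done
None
```

I set the box upright on the pan, let go, slid the poise until the beam hung level on its own (measured within about 0.01 rad of level), and handed the job in; the hand-in gave no verdict.

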